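Push the stuck plug out of the clear tube

TASK

A plug is stuck in the clear tube of the push-out jig. Take the push rod from its stand, feel your way into the hole of the guide block on top of the jig, and gently push the plug out of the bottom of the tube so that it drops into the jig's tray, never pressing the rod harder than about 25 N; then put the rod back in its stand, hanging upright from its collar. Leave the other things on the bench where they are.

Things in the scene. Friction and masses are not known exactly. Their poses are not given: they have to be found in the camera images.
- jig: Push-out jig, fixed: aluminium tray 100 x 100 mm (floor 6 mm above the bench, rim 18 mm), two cheek plates at its +y and -y sides carrying a deck (top 120 mm above the bench). A clear upright tube, bore 41 mm, hangs from the deck down to 58 mm above the bench. Origin: on the tube's axis at bench height; z up, x along the guide block's rails.
- rail_mid (a point): Fixed point of the jig on the tube's axis, 136 mm above the bench: level with the flat top of the steel guide block (52 mm along x, 44 mm along y, 16 mm thick), which is clamped tight between two rails on the deck. The block's place is not measured: its one through hole (11.6 mm wide, its edge hardly chamfered) lies at y = 0 of this frame and anywhere from -14 to +14 mm in x.
- slug_center (a point): Centre of the stuck plug, a grey cylinder 37 mm wide, 30 mm high, upright in the clear tube about 80 mm above the bench; the rod meets it wherever the guide hole is. Four rubber pads in the tube wall hold it with roughly 5 to 20 N. It drops once the rod's tip has pushed its top down to about 70 mm above the bench; the tip may go on down to 40 mm.
- rod_grip (a point): Centre of the push rod's handle, a black upright cylinder 20 mm wide, 45 mm long, grasped from above. Below it a collar 26 mm wide, 6 mm thick, then a steel shaft 9 mm wide, 105 mm long. z runs from the tip to the handle. About 0.12 kg. At the start it hangs upright in the rod stand, its collar on the stand's top plate.
- rod_tip (a point): Lower end of the push rod's shaft (barely bevelled), 133.5 mm straight below the handle's centre when the rod is upright.
- rod_stand: Rod stand, fixed: base 80 x 70 mm, two posts, top plate 36 x 64 mm (top 118 mm above the bench) with one through hole, 16 mm wide, chamfered 2 mm, at its centre. Origin: under the hole at bench height; z up. With the rod in place its collar rests on the plate, the tip is 13 mm and the handle's centre 146.5 mm above the bench.
- reagent_drop: Bystander: small white bottle with red cap, 33 mm wide, 69 mm tall, between the jig and the rod stand; origin under its centre.
- reagent_amber: Bystander: amber bottle with black cap, 42 mm wide, 81 mm tall; origin under its centre.
- label_tape: Bystander: roll of tape lying flat, 62 mm wide, 19 mm high; origin under its centre.
- petri_dish_1: Bystander: petri dish, 61 mm wide, 15 mm high; origin under its centre.
- timer: Bystander: dark timer, 36 x 58 mm, 66 mm tall; origin under its centre.
- calculator: Bystander: calculator lying flat, 118 x 68 mm, 13 mm high; origin under its centre.
Not all that is in view belongs to the job. Leave any green, red or turquoise look-alike of the part that bears rod_grip alone.

How it is judged:
On the way, in this order (a step that is already met when the one before it is completed fails the run):
1. the rod is lifted out of its stand (z of rod_tip in the frame of rod_stand above 0.12 m), for 0.1 s.
2. the rod's tip is through the guide block and in the tube (z of rod_tip in the frame of jig between 0.06 and 0.118 m and horizontal distance between rod_tip and jig below 0.02 m), for 0.1 s.
3. the plug lies in the tray, pushed out by the rod, which still stands in the tube (x of slug_center in the frame of jig between -0.042 and 0.042 m and y of slug_center in the frame of jig between -0.042 and 0.042 m and z of slug_center in the frame of jig below 0.032 m and z of rod_tip in the frame of jig below 0.1 m and horizontal distance between rod_tip and jig below 0.022 m), for 0.1 s.
At the end, for the whole second after the job is handed in: The plug lies at rest in the jig's tray (its centre inside the rim, under 32 mm above the bench), and the rod hangs at rest in its stand: collar on the top plate (tip 9 to 17 mm above the bench), tip within 8 mm of the hole's axis, upright within 4.5 degrees (x of slug_center in the frame of jig between -0.042 and 0.042 m and y of slug_center in the frame of jig between -0.042 and 0.042 m and z of slug_center in the frame of jig below 0.032 m and linear speed of each of slug, rod below 0.02 m/s and horizontal distance between rod_tip and rod_stand below 0.008 m and angle between rod_grip's own z axis and vertical below 0.08 rad and z of rod_tip in the frame of rod_stand between 0.009 and 0.017 m); the robot touches nothing.
It fails at once if the rod is pressed against the jig with more than 30 N (contact force between rod and jig above 30 N).
It fails at once if the rod is pressed against the plug with more than 30 N (contact force between rod and slug above 30 N).
It fails at once if a bystander (bottle, tape, dish, timer, calculator) is moved by more than 30 mm (distance of any of reagent_drop, reagent_amber, label_tape, petri_dish_1, timer, calculator from where it was at the start of the episode above 0.03 m).
It also fails if it takes over 72 s, if anything falls off the work surface, if the arm or the gripper's body presses on something with over 40 N, if the wrist force passes 120 N, or if a joint passes its speed limit or range.

ROBOT

A 6-joint arm with a two-finger parallel gripper is mounted at the origin on a cart in front of the work surface, level with it; the furniture and walls round the work are solid. World frame = base frame: x ahead of the robot, y to its left, z up, the work surface at z = 0. Lengths are in m, angles in rad, forces in N, time in s.
With the tool pointing down it reaches from about 0.3 to 0.825 m from the base axis. Payload 5.4 kg.
Tool frame: the origin (TCP) lies where the fingers leave the gripper's body, on its centre line; the fingertips stand 88 mm ahead of it and the grasp point (between the pads) lies 69 mm ahead of it; y points along the fingers, x is the direction in which the jaws open and shut, and the axes are right-handed (so a half turn about y gives the same grasp; the last joint's range is limited). The gripper opens to 92 mm and grips with 3 to 60 N. Pads are 20 mm wide; open, the fingers measure 128 mm over their backs; the gripper's body (75 mm by 189 mm) begins 69 mm behind the grasp point.
Start: joints at [0.97, 0.158, 1.597, -0, 1.386, -0.21], TCP at [0.219, 0.532, 0.303] pointing down, gripper open.
Joint ranges: [-2.91, 2.91], [-0.94, 2.29], [0.18, 2.7], [-1.29, 4.43], [0.17, 2.64], [-3, 3]. Speed limits (rad/s): [2.57, 2.57, 3.14, 3.14, 3.14, 3.14].

INTERFACE

Orientations are given as a unit quaternion [x, y, z, w].
In Python, from bench import r, imaging gives the robot as it stands.
- The arm moves only by the tool carry_out, never from a script. Its argument "steps" is a list of rows, each a list of 6 numbers: the shift along the tool's x, y, z in cm, then the turn, a rotation vector about the tool's x, y, z in degrees. In form: [[tx, ty, tz, ax, ay, az], ...]. A call has 1 to 20 rows; each row shifts and turns the commanded pose from where the row before left it, along the tool's axes as they then stand; what a row does not reach is not made up. A row lasts 1/12 s, in which the tool goes at most 41.7 mm and 7.16 degrees, less where a joint would pass 70% of its speed; a pose out of reach is approached as far as the arm can. A call is refused whole if a number of a shift passes 4.17 or a number of a turn 7.16, either way. A call with a gripper value outside its range is refused whole. "grip" is the closure, from -1 (fully open) to 1 (shut), set as the call begins (left out, the last holds). The fingers move at their own pace and stop on an object; the grip force is fixed at half the most. Time passes only in rows, so rows that do not move let the fingers close. It gives the time, the measured TCP pose, the force and the opening at its end, in the units of the state.
- r.read_state(): the state, without advancing time (a new reading comes with each control period).
- imaging.camera(name): name is "scene" or "top" or "wrist"; returns the picture (400x640x3 uint8, red, green, blue); there is no depth.
- imaging.camera_params(name): a dict with "intrinsics" (3x3 intrinsics, pixels), "world_from_camera" (4x4, takes a point from camera to world coordinates); the wrist camera has in their place "mount" (4x4, takes a point from camera to tool coordinates, whose origin is the TCP and whose axes are the tool frame's). Camera axes: x right, y down, z forward; pixel columns grow to the right and rows downward; lengths in m; the calibration is good to about 2 mm. A picture is of the moment at which its call begins: read the wrist's pose just before it. camera_params takes no time and is no camera call.
- r.finish_job(): hands the job in, once; it reports no verdict.
Trained networks look in the newest picture that a camera, given by its name, has taken for a name from the list of things; names that differ only in an ending like _2 or _b are one class to them, and where a whole thing is asked for, a point or a joint stands for the part that bears it (a point fixed in the world has none). Each returns a list of dicts, best first, with "conf" (0 to 1); they miss things now and then, are a little off and sometimes report something else, mostly with a low value. They report only what shows in the picture. A call takes as long as a camera call. They do not tell look-alikes from the thing itself.
- imaging.look_for(camera, thing): "at" ([x, y, z] in m, in world coordinates, good to about 4 mm: the middle of the surface that is visible of it).
The state is a dict: "t": time; "qpos": joint angles; "joint_velocities": joint speeds; "tau": joint torques, N m; "eef_pos": TCP position; "tcp_rot": TCP orientation; "wrist_force": force on the tool from outside, world axes, zero at the start; "ft_torque": the same for the moment, N m; "opening": opening from 0.0 (shut) to 1.0 (fully open).
Only numpy, scipy, OpenCV 4.12 (cv2) and the standard library are available. Lean on these libraries where they do the work, as an engineer would, in place of code of your own. Each camera call takes 0.05 s, during which the arm holds its last target.

## Working session

There is one attempt and no reset: what is moved stays moved. The work goes in short steps, Python scripts to look and compute and a tool call to move; the robot and the scene stay as the last step left them, time stands still between calls to the robot, and variables do not carry over. Pictures are saved under pics/ and viewed, and the job is handed in when it is done.

Besides the shell and the picture viewer there is one more tool, called after "Call:" as name(argument=value, ...), one argument or row to a line, values as JSON. carry_out: Moves the arm, as the interface text tells. Its arguments: {"type":"object","properties":{"steps":{"type":"array","items":{"type":"array","items":{"type":"number"}}},"grip":{"type":"number"}},"required":["steps"]}

```bash
ls; mkdir -p pics; python3 - <<'E'
from bench import r, imaging
import cv2
s=r.read_state(); print(s)
for n in ("scene","top","wrist"):
    im=imaging.camera(n); cv2.imwrite(f"pics/{n}0.png",im[:,:,::-1])
    p=imaging.camera_params(n); print(n,{k:v for k,v in p.items()})
for n in ("scene","top"):
  for t in ("rod_grip","rod_stand","jig","reagent_drop","rail_mid"):
    print(n,t,[(round(d['conf'],2),[round(float(v),3) for v in d['at']]) for d in imaging.look_for(n,t)][:5])
print(r.read_state()['t'])
E
```

```text
pics
{'t': 0.0, 'qpos': array([ 9.69893285e-01,  1.59058650e-01,  1.59821205e+00,  2.30177704e-05,
        1.38619408e+00, -2.10083982e-01]), 'joint_velocities': array([-0.00190349,  0.00101282, -0.00033746, -0.00095941, -0.00148642,
        0.00049374]), 'tau': array([ 9.96865965e-04, -3.85578811e+01, -3.22106409e+01,  7.00991065e-02,
        3.79113900e-02, -1.74576394e-04]), 'eef_pos': array([0.2187855 , 0.53125529, 0.30172348]), 'tcp_rot': array([ 0.58780686,  0.39278088, -0.39401622, -0.58733081]), 'wrist_force': array([ 0.69974582, -0.02557165,  0.98617052]), 'ft_torque': array([-0.00355857,  0.01138064,  0.03538771]), 'opening': 1.0048453773794257}
scene {'intrinsics': array([[510.680226 ,   0.       , 316.7706857],
       [  0.       , 510.680226 , 190.6112793],
       [  0.       ,   0.       ,   1.       ]]), 'world_from_camera': array([[ 0.45083067, -0.56617221,  0.69007299, -0.37221873],
       [-0.89240314, -0.2692684 ,  0.36209275, -0.26516314],
       [-0.019192  , -0.77906583, -0.62664831,  0.91863293],
       [ 0.        ,  0.        ,  0.        ,  1.        ]])}
to
[... 1098 characters left out ...]
 0.116]), (0.63, [0.557, 0.564, 0.115]), (0.5, [0.473, 0.244, 0.11]), (0.48, [0.514, 0.336, 0.135])]
scene rod_stand [(0.69, [0.508, 0.337, 0.037]), (0.55, [0.496, 0.061, 0.076])]
scene jig [(0.72, [0.499, 0.062, 0.074])]
scene reagent_drop [(0.55, [0.453, 0.181, 0.045])]
scene rail_mid [(0.6, [0.499, 0.06, 0.078]), (0.44, [0.36, 0.372, 0.015]), (0.19, [0.455, 0.181, 0.042])]
top rod_grip [(0.59, [0.513, 0.34, 0.156]), (0.41, [0.408, 0.252, 0.157]), (0.38, [0.472, 0.246, 0.152])]
top rod_stand [(0.8, [0.511, 0.333, 0.005])]
top jig [(0.91, [0.504, 0.072, 0.117])]
top reagent_drop [(0.44, [0.465, 0.183, 0.052])]
top rail_mid [(0.88, [0.501, 0.068, 0.116]), (0.73, [0.611, -0.113, 0.009])]
0.65
```

View pics/scene0.png

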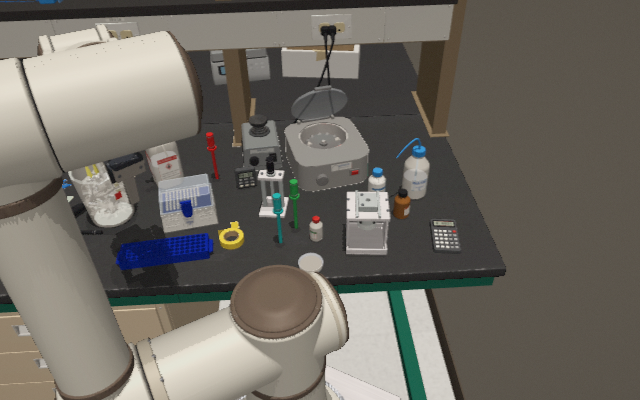

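View pics/top0.png

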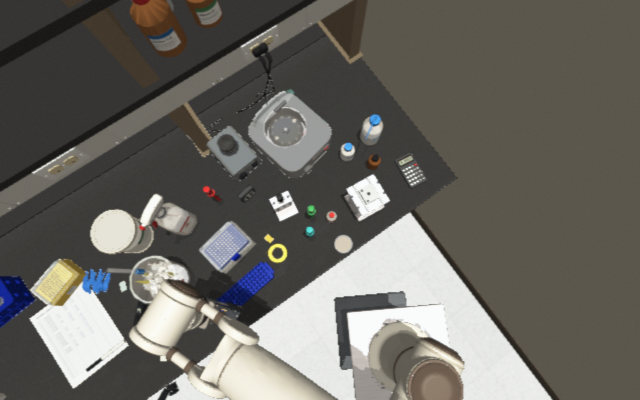

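View pics/wrist0.png

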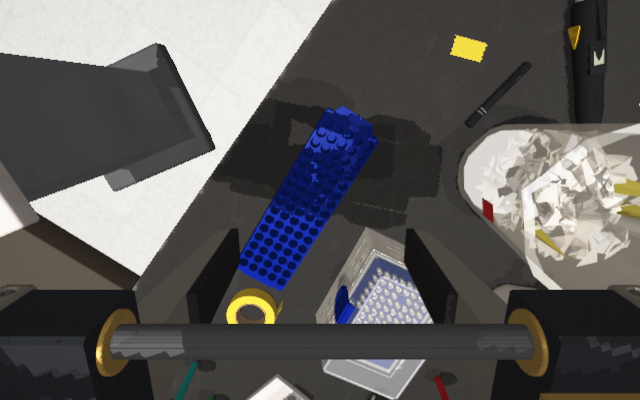

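```bash
python3 - <<'E'
import cv2
a=cv2.imread("pics/scene0.png");b=cv2.imread("pics/top0.png")
c=cv2.resize(a[60:210,200:420],None,fx=3.6,fy=3.6,interpolation=cv2.INTER_CUBIC);cv2.imwrite("pics/c1.png",c)
c=cv2.resize(b[60:160,230:430],None,fx=4,fy=4,interpolation=cv2.INTER_CUBIC);cv2.imwrite("pics/c2.png",c)
E
```

```text
(no output)
```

View pics/c1.png

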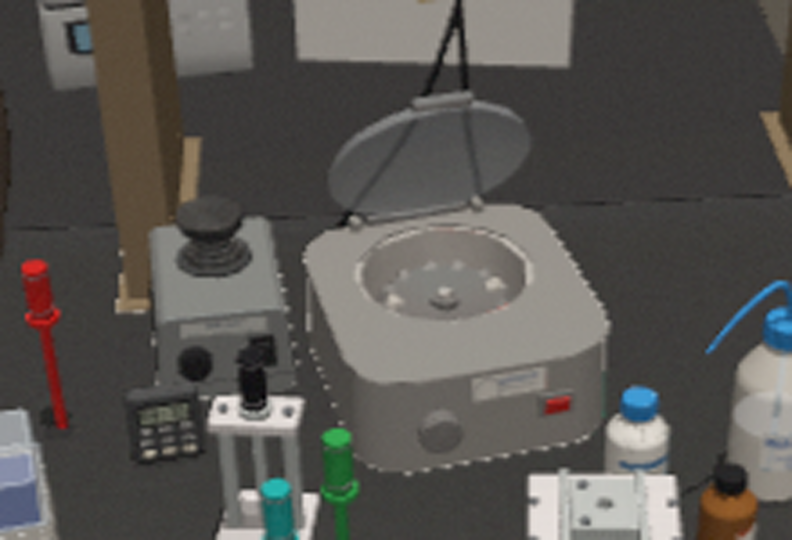

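View pics/c2.png

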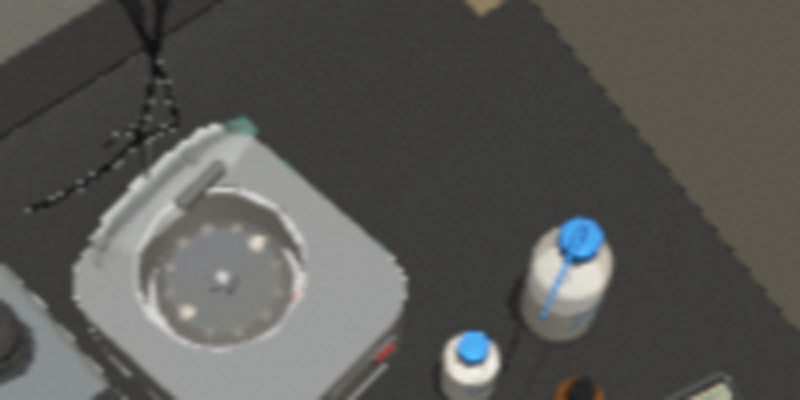

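```bash
cat > h.py <<'E'
import numpy as np, cv2
from scipy.spatial.transform import Rotation as Ro
from bench import r, imaging
def cam(name):
    p=imaging.camera_params(name); K=np.array(p['intrinsics'])
    if name=='wrist':
        s=r.read_state(); T=np.eye(4);T[:3,:3]=Ro.from_quat(s['tcp_rot']).as_matrix();T[:3,3]=s['eef_pos']
        M=T@np.array(p['mount'])
    else: M=np.array(p['world_from_camera'])
    return K,M
def px2w(name,u,v,z,KM=None):
    K,M=KM or cam(name); d=M[:3,:3]@np.linalg.solve(K,[u,v,1.]); o=M[:3,3]
    return o+d*(z-o[2])/d[2]
def w2px(name,p,KM=None):
    K,M=KM or cam(name); q=K@(M[:3,:3].T@(np.array(p)-M[:3,3])); return q[:2]/q[2]
def snap(name,out,crop=None,f=1):
    KM=cam(name); im=imaging.camera(name)[:,:,::-1].copy()
    np.savez(out.replace('.png','.npz'),K=KM[0],M=KM[1]); cv2.imwrite(out.replace('.png','_full.png'),im)
    if crop: im=im[crop[1]:crop[3],crop[0]:crop[2]]
    if f!=1: im=cv2.resize(im,None,fx=f,fy=f,interpolation=cv2.INTER_CUBIC)
    cv2.imwrite(out,im)
def st():
    s=r.read_state(); R=Ro.from_quat(s['tcp_rot']).as_matrix()
    print('t',round(s['t'],2),'pos',s['eef_pos'].round(4),'F',s['wrist_force'].round(1),'M',s['ft_torque'].round(2),'open',round(s['opening'],3)); print(R.round(4).tolist()); return s,R
def plan(target,Rt):
    s,R=st(); d=R.T@(np.array(target)-s['eef_pos'])*100
    rv=Ro.from_matrix(R.T@Rt).as_rotvec(degrees=True)
    print('shift cm (current tool axes)',d.round(2),'rotvec deg',rv.round(2)); return d,rv
E
python3 - <<'E'
from h import *
st()
a=cv2.imread("pics/scene0.png");b=cv2.imread("pics/top0.png")
cv2.imwrite("pics/c3.png",np.hstack([cv2.resize(a[170:265,330:425],None,fx=4,fy=4,interpolation=cv2.INTER_CUBIC),cv2.resize(b[160:255,325:420],None,fx=4,fy=4,interpolation=cv2.INTER_CUBIC)]))
cv2.imwrite("pics/c4.png",np.hstack([cv2.resize(a[150:245,230:325],None,fx=4,fy=4,interpolation=cv2.INTER_CUBIC),cv2.resize(b[170:265,250:345],None,fx=4,fy=4,interpolation=cv2.INTER_CUBIC)]))
E
```

```text
t 0.65 pos [0.219  0.5316 0.3027] F [ 0.2 -0.8 -0.1] M [-0.01  0.02  0.  ] open 0.997
[[0.3809, 0.0, -0.9246], [0.9246, 0.0001, 0.3809], [0.0001, -1.0, 0.0]]
```

View pics/c3.png

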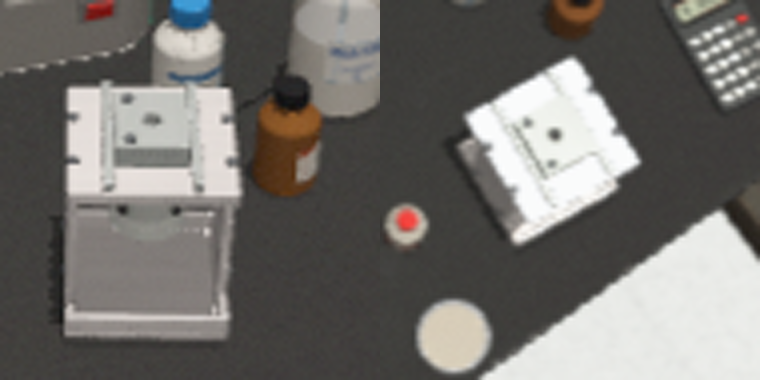

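View pics/c4.png

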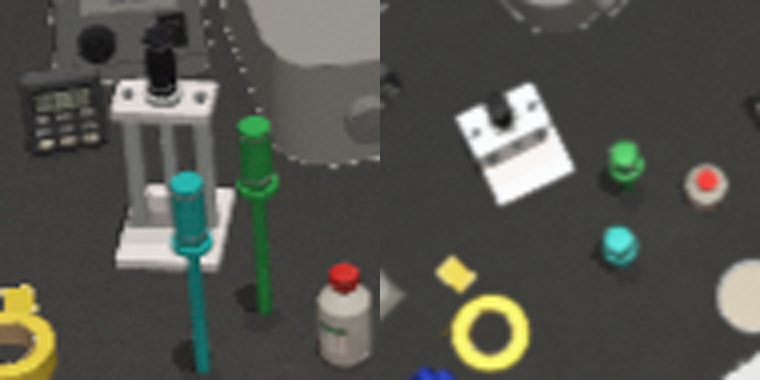

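```bash
python3 - <<'E'
from h import *
S=lambda x,y:(x/4,y/4)
print('hole scene',px2w('scene',330+152/4,170+120/4,.136),'top',px2w('top',325+175/4,160+133/4,.136))
print('screws', px2w('scene',330+128/4,170+99/4,.136),px2w('scene',330+130/4,170+138/4,.136), px2w('top',325+149/4,160+122/4,.136),px2w('top',325+170/4,160+163/4,.136))
for x,y in((66,88),(230,88),(240,193),(64,193)): print('deck scene',px2w('scene',330+x/4,170+y/4,.12).round(4))
for x,y in((574,57),(640,160),(522,243),(465,113)): print('deck top',px2w('top',325+(x-380)/4,160+y/4,.12).round(4))
for x,y in((118,81),(218,82),(212,120),(112,112)): print('plate scene',px2w('scene',230+x/4,150+y/4,.118).round(4))
for x,y in((531,83),(456,118),(480,160),(555,125)): print('plate top',px2w('top',250+(x-380)/4,170+y/4,.118).round(4))
for z in (.1185,.1465): print('collar scene',px2w('scene',230+163/4,150+98/4,.121))
for n in('scene','top'): print(n,w2px(n,[.513,.338,.169]),w2px(n,[.513,.338,.1465]),w2px(n,[.513,.338,.124]))
E
```

```text
hole scene [0.51022879 0.06062545 0.136     ] top [0.51202293 0.06530476 0.136     ]
screws [0.5223241  0.08119549 0.136     ] [0.48932198 0.06600733 0.136     ] [0.52258902 0.08459351 0.136     ] [0.4885226  0.07189838 0.136     ]
deck scene [0.5341 0.1271 0.12  ]
deck scene [0.5776 0.0356 0.12  ]
deck scene [ 0.4889 -0.0041  0.12  ]
deck scene [0.4447 0.0882 0.12  ]
deck top [0.5764 0.0407 0.12  ]
deck top [ 0.4879 -0.0015  0.12  ]
deck top [0.4301 0.0986 0.12  ]
deck top [0.538  0.1324 0.12  ]
plate scene [0.521  0.3729 0.118 ]
plate scene [0.5484 0.3125 0.118 ]
plate scene [0.511  0.2956 0.118 ]
plate scene [0.4906 0.3585 0.118 ]
plate top [0.5466 0.3185 0.118 ]
plate top [0.5233 0.3797 0.118 ]
plate top [0.4879 0.3628 0.118 ]
plate top [0.5108 0.302  0.118 ]
collar scene [0.51438941 0.33406171 0.121     ]
collar scene [0.51438941 0.33406171 0.121     ]
scene [267.71087043 159.32406634] [268.40558488 166.4771248 ] [269.0855389  173.47820389]
top [280.62151954 198.10589871] [281.39593176 199.66280453] [282.14146556 201.16165215]
```

Candidates for the rod: black handle in the stand at scene (270,167); look-alikes teal (277,200), green (294,187) and red (211,140). I pick the black one in the stand, and the crop confirms it. I'll turn, then fly to a view above the stand.

Call:
carry_out(
  steps=[
    [0, 0, 0, 0, 6.25, 0],
    [0, 0, 0, 0, 6.25, 0],
    [0, 0, 0, 0, 6.25, 0],
    [0, 0, 0, 0, 6.25, 0],
    [0, 0, 0, 0, 6.25, 0],
    [0, 0, 0, 0, 6.25, 0],
    [0, 0, 0, 0, 6.25, 0],
  ],
  grip=-0.2,
)

```text
t: 1.23
eef_pos: [0.2191, 0.5316, 0.3027]
tcp_rot: [-0.692, -0.144, 0.144, 0.692]
wrist_force: [1.3, -0.8, 0.5]
opening: 0.598
```

Call:
carry_out(
  steps=[
    [1.6, -0.33, -2.5, 0, 0, 0],
    [1.6, -0.33, -2.5, 0, 0, 0],
    [1.6, -0.33, -2.5, 0, 0, 0],
    [1.6, -0.33, -2.5, 0, 0, 0],
    [1.6, -0.33, -2.5, 0, 0, 0],
    [1.6, -0.33, -2.5, 0, 0, 0],
    [1.6, -0.33, -2.5, 0, 0, 0],
    [1.6, -0.33, -2.5, 0, 0, 0],
    [1.6, -0.33, -2.5, 0, 0, 0],
    [1.6, -0.33, -2.5, 0, 0, 0],
    [1.6, -0.33, -2.5, 0, 0, 0],
    [1.6, -0.33, -2.5, 0, 0, 0],
    [0, 0, 0, 0, 0, 0],
    [0, 0, 0, 0, 0, 0],
  ],
)

```text
t: 2.4
eef_pos: [0.517, 0.334, 0.3422]
tcp_rot: [-0.692, -0.145, 0.145, 0.692]
wrist_force: [0.3, -0.2, 0.9]
opening: 0.602
```

```bash
python3 - <<'E'
from h import *
st(); snap('wrist','pics/w1.png'); print(imaging.look_for('wrist','rod_grip'))
for z in(.118,.169): print(w2px('wrist',[.517,.337,z]))
E
```

```text
t 2.4 pos [0.517  0.334  0.3422] F [ 0.3 -0.2  0.9] M [-0.02  0.06 -0.04] open 0.602
[[0.9155, -0.0001, -0.4023], [0.4023, 0.0002, 0.9155], [-0.0, -1.0, 0.0002]]
[{'at': [0.5158, 0.342, 0.1681], 'conf': 0.91}, {'at': [0.4756, 0.2505, 0.0696], 'conf': 0.65}, {'at': [0.4131, 0.2627, 0.1332], 'conf': 0.56}]
[323.56519989 182.93072589]
[323.80968981 199.21812071]
```

View pics/w1.png

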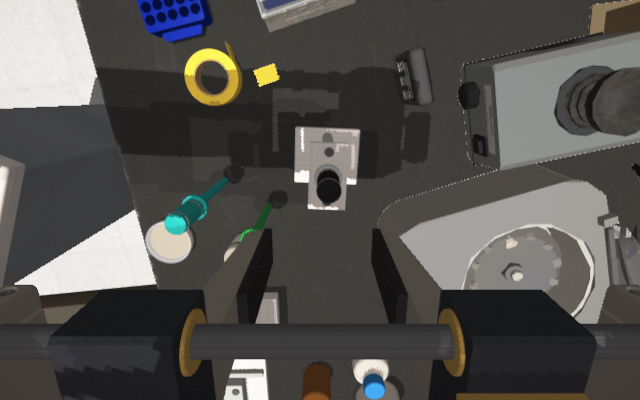

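```bash
python3 - <<'E'
from h import *
im=cv2.imread('pics/w1_full.png')
cv2.imwrite('pics/w1c.png',cv2.resize(im[115:225,280:380],None,fx=5.4,fy=5.4,interpolation=cv2.INTER_CUBIC))
E
```

```text
(no output)
```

View pics/w1c.png

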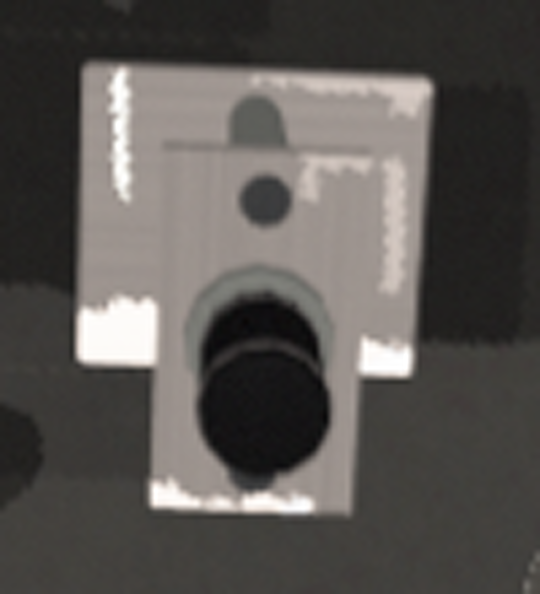

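```bash
python3 - <<'E'
from h import *
d=np.load('pics/w1.npz');KM=(d['K'],d['M'])
print('handle top',px2w('',280+264/5.4,115+407/5.4,.169,KM))
q=[px2w('',280+x/5.4,115+y/5.4,.118,KM) for x,y in((163,147),(372,150),(352,513),(150,508))]
print(np.round(q,4), np.mean(q,0), np.linalg.norm(q[0]-q[1]),np.linalg.norm(q[1]-q[2]))
e=(q[1]-q[0])+(q[2]-q[3]);print(np.degrees(np.arctan2(e[1],e[0])))
e=(q[0]-q[3])+(q[1]-q[2]);print(np.degrees(np.arctan2(e[1],e[0])))
E
```

```text
handle top [0.51938432 0.34402712 0.169     ]
[[0.4921 0.3658 0.118 ]
 [0.5245 0.3796 0.118 ]
 [0.5487 0.3194 0.118 ]
 [0.5153 0.3057 0.118 ]] [0.52016037 0.34263777 0.118     ] 0.035244350760389766 0.06483650888728504
22.59069103871641
111.51076634423093
```

Call:
carry_out(
  steps=[
    [0.3, 1.5, 0.4, 0, 0, 0],
    [0.3, 1.5, 0.35, 0, 0, 0],
    [0, 2, 0, 0, 0, 0],
    [0, 2, 0, 0, 0, 0],
    [0, 2, 0, 0, 0, 0],
    [0, 1, 0, 0, 0, 0],
    [0, 0, 0, 0, 0, 0],
  ],
)

```text
t: 3.08
eef_pos: [0.5161, 0.3444, 0.2392]
tcp_rot: [0.692, 0.145, -0.149, -0.691]
wrist_force: [-0.2, 0.5, -0.3]
opening: 0.6
```

```bash
python3 - <<'E'
from h import *
st(); snap('wrist','pics/w2.png',(220,150,440,400),2.4)
E
```

```text
t 3.08 pos [0.5161 0.3444 0.2392] F [-0.2  0.5 -0.3] M [-0.05  0.01  0.08] open 0.6
[[0.9139, -0.0054, -0.4058], [0.4058, -0.0021, 0.9139], [-0.0058, -1.0, 0.0003]]
```

View pics/w2.png

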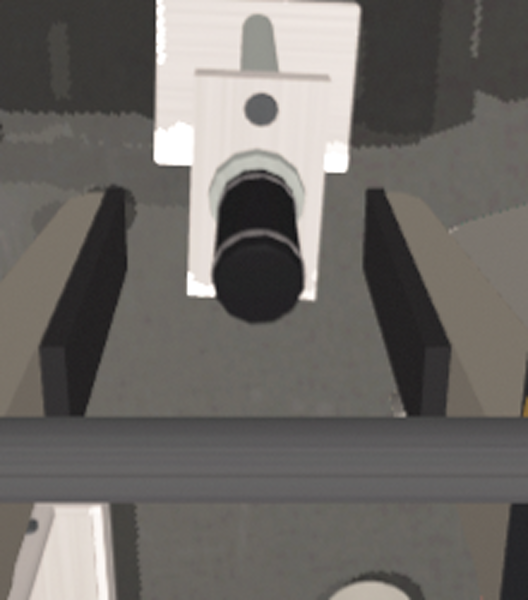

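Call:
carry_out(
  steps=[
    [0, 0, 0, 0, 0, 0],
    [0, 0, 0, 0, 0, 0],
  ],
)

```text
t: 3.3
eef_pos: [0.519, 0.3448, 0.2442]
tcp_rot: [-0.692, -0.147, 0.145, 0.692]
wrist_force: [-0.1, 0.5, 0.0]
opening: 0.599
```

```bash
python3 - <<'E'
from h import *
d=np.load('pics/w2.npz');KM=(d['K'],d['M'])
print('handle top',px2w('',220+258/2.4,150+278/2.4,.169,KM))
x=np.array([[.915,.403,0],[0,0,-1],[-.403,.915,0]]).T
plan([.5195,.3435,.2165],x)
E
```

```text
handle top [0.51978729 0.34403939 0.169     ]
t 3.3 pos [0.519  0.3448 0.2442] F [-0.1  0.5  0. ] M [-0.1   0.01  0.08] open 0.599
[[0.9144, 0.0028, -0.4049], [0.4049, 0.0012, 0.9144], [0.003, -1.0, -0.0]]
shift cm (current tool axes) [-0.01  2.77 -0.14] rotvec deg [0.   0.11 0.17]
```

Call:
carry_out(
  steps=[
    [0.05, 0.9, -0.05, 0, 0, 0],
    [0, 0.9, 0, 0, 0, 0],
    [0, 0.9, 0, 0, 0, 0],
    [0, 0, 0, 0, 0, 0],
    [0, 0, 0, 0, 0, 0],
    [0, 0, 0, 0, 0, 0],
  ],
)

```text
t: 3.8
eef_pos: [0.5191, 0.3439, 0.2152]
tcp_rot: [0.692, 0.146, -0.146, -0.692]
wrist_force: [-0.7, -0.0, -0.3]
opening: 0.6
```

Call:
carry_out(
  steps=[
    [0, 0, 0, 0, 0, 0],
    [0, 0, 0, 0, 0, 0],
    [0, 0, 0, 0, 0, 0],
    [0, 0, 0, 0, 0, 0],
    [0, 0, 0, 0, 0, 0],
    [0, 0, 0, 0, 0, 0],
  ],
  grip=1,
)

```text
t: 4.3
eef_pos: [0.5191, 0.344, 0.2154]
tcp_rot: [0.692, 0.146, -0.146, -0.692]
wrist_force: [0.3, -0.6, 1.4]
opening: 0.212
```

```bash
python3 - <<'E'
from h import *
st(); snap('wrist','pics/w3.png',(220,150,440,400),2.4)
E
```

```text
t 4.3 pos [0.5191 0.344  0.2154] F [ 0.3 -0.6  1.4] M [-0.02  0.08 -0.01] open 0.212
[[0.9145, 0.0002, -0.4045], [0.4045, 0.0, 0.9145], [0.0002, -1.0, -0.0]]
```

View pics/w3.png

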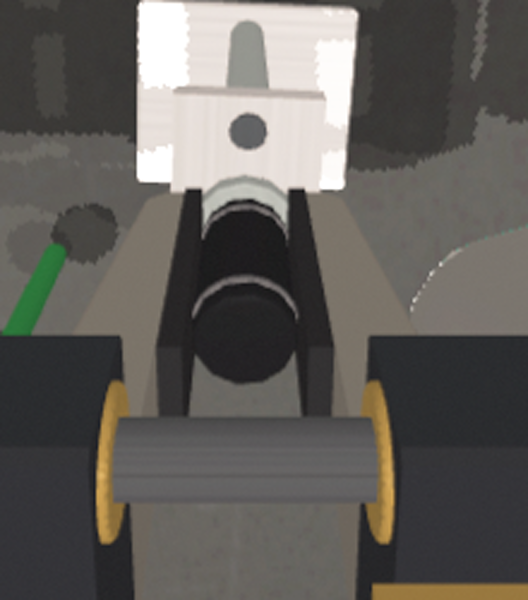

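Call:
carry_out(
  steps=[
    [0, -0.5, 0, 0, 0, 0],
    [0, -1, 0, 0, 0, 0],
    [0, -2, 0, 0, 0, 0],
    [0, -2, 0, 0, 0, 0],
    [0, -2, 0, 0, 0, 0],
    [0, -2, 0, 0, 0, 0],
    [0, -2, 0, 0, 0, 0],
    [0, -2, 0, 0, 0, 0],
    [0, -1.5, 0, 0, 0, 0],
    [0, -0.5, 0, 0, 0, 0],
    [0, 0, 0, 0, 0, 0],
    [0, 0, 0, 0, 0, 0],
  ],
)

```text
t: 5.35
eef_pos: [0.5189, 0.3439, 0.3699]
tcp_rot: [0.692, 0.146, -0.146, -0.692]
wrist_force: [-0.7, 0.5, -1.2]
opening: 0.211
```

```bash
python3 - <<'E'
from h import *
s,R=st(); snap('wrist','pics/w4.png',(220,100,440,350),2.4)
print(w2px('wrist',s['eef_pos']+R@[0,.2024,0]))
x=np.array([[.915,.403,0],[0,0,-1],[-.403,.915,0]]).T
plan([.511,.064,.37],x)
E
```

```text
t 5.35 pos [0.5189 0.3439 0.3699] F [-0.7  0.5 -1.2] M [-0.03  0.02  0.02] open 0.211
[[0.9145, -0.0004, -0.4045], [0.4045, -0.0002, 0.9145], [-0.0005, -1.0, -0.0001]]
[321.68906081 190.39358066]
t 5.4 pos [0.5187 0.3438 0.3691] F [ 0.6  0.3 -1.8] M [-0.1   0.05 -0.06] open 0.209
[[0.9145, -0.0018, -0.4045], [0.4045, -0.0008, 0.9145], [-0.002, -1.0, 0.0]]
shift cm (current tool axes) [-12.02  -0.07 -25.28] rotvec deg [-0.    0.09 -0.11]
```

View pics/w4.png

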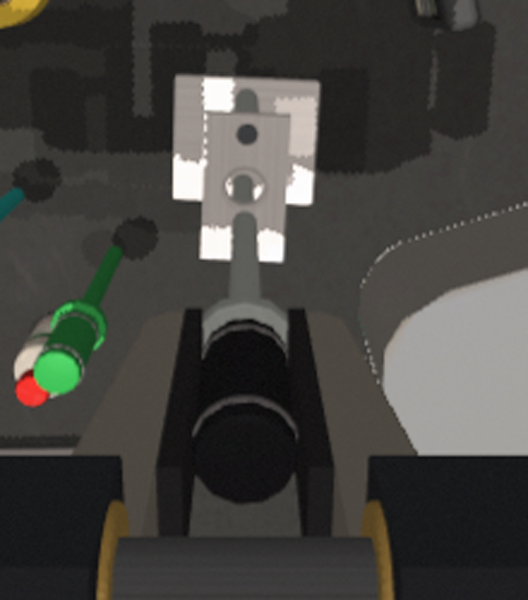

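Call:
carry_out(
  steps=[
    [-0.6, 0, -1.3, 0, 0, 0],
    [-1.2, 0, -2.5, 0, 0, 0],
    [-1.2, 0, -2.5, 0, 0, 0],
    [-1.2, 0, -2.5, 0, 0, 0],
    [-1.2, 0, -2.5, 0, 0, 0],
    [-1.2, 0, -2.5, 0, 0, 0],
    [-1.2, 0, -2.5, 0, 0, 0],
    [-1.2, 0, -2.5, 0, 0, 0],
    [-1.2, 0, -2.5, 0, 0, 0],
    [-1.2, 0, -2.5, 0, 0, 0],
    [-0.6, 0, -1.5, 0, 0, 0],
    [0, 0, 0, 0, 0, 0],
    [0, 0, 0, 0, 0, 0],
    [0, 0, 0, 0, 0, 0],
  ],
)

```text
t: 6.57
eef_pos: [0.5113, 0.0643, 0.3697]
tcp_rot: [-0.692, -0.146, 0.147, 0.692]
wrist_force: [1.2, 0.7, -1.7]
opening: 0.214
```

```bash
python3 - <<'E'
from h import *
s,R=st(); snap('wrist','pics/w5.png',(240,110,400,230),5)
print(w2px('wrist',s['eef_pos']+R@[0,.2024,0]))
E
```

```text
t 6.57 pos [0.5113 0.0643 0.3697] F [ 1.2  0.7 -1.7] M [0.01 0.01 0.02] open 0.214
[[0.9145, -0.0012, -0.4045], [0.4045, 0.0005, 0.9145], [-0.0009, -1.0, 0.001]]
[320.77771878 190.32542623]
```

View pics/w5.png

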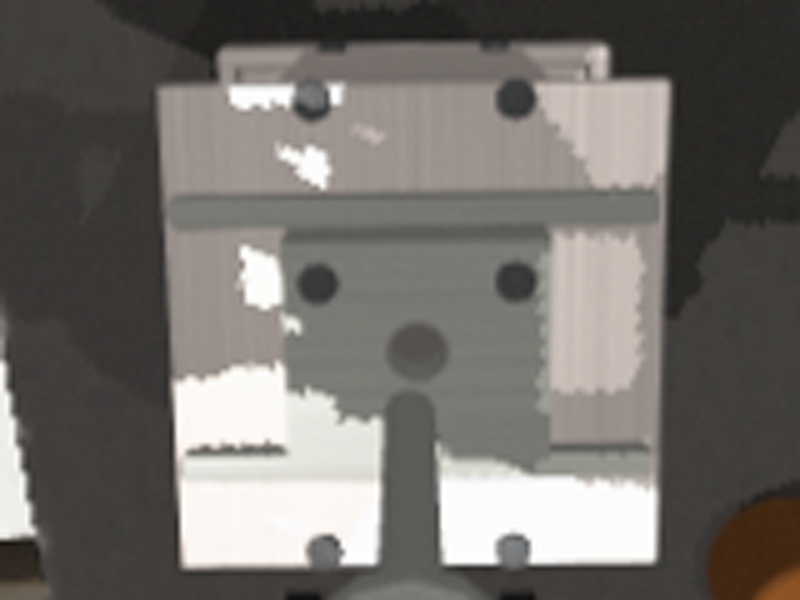

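```bash
python3 - <<'E'
from h import *
im=cv2.imread('pics/w5_full.png')
g=cv2.resize(im[165:215,295:350],None,fx=12,fy=12,interpolation=cv2.INTER_CUBIC)
g=cv2.convertScaleAbs(g,alpha=1.8,beta=-60)
cv2.imwrite('pics/w5z.png',g)
E
```

```text
(no output)
```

View pics/w5z.png

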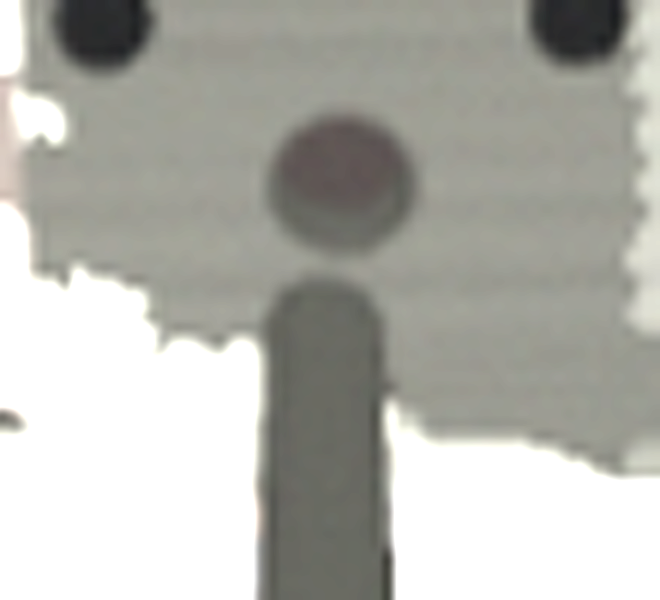

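```bash
cat > tipcalc.py <<'E'
from h import *
p=imaging.camera_params('wrist');K=p['intrinsics'];Mt=np.array(p['mount'])
def tool(u,v,ty):
    d=Mt[:3,:3]@np.linalg.solve(K,[u,v,1.]);o=Mt[:3,3];return (o+d*(ty-o[1])/d[1])*1000
E
python3 - <<'E'
from tipcalc import *
print('tip',tool(321.6,192.2,.2024),'hole',tool(323.0,179.7,.3697-.136))
c=lambda x,y:(240+(x+.5)/5-.5,110+(y+.5)/5-.5)
# deck corners (z .12)
for x,y in((158,85),(671,80),(658,568),(182,570)): print(tool(*c(x,y),.2497).round(1))
E
```

```text
tip [  0.45577295 202.4         -1.9225916 ] hole [  1.77553745 233.7          1.52956906]
[-48.7 249.7  50.7]
[ 51.1 249.7  51.7]
[ 52.9 249.7 -49.9]
[-47.9 249.7 -50.5]
```

Call:
carry_out(
  steps=[
    [0.13, 0.7, 0.35, 0, 0, 0],
    [0, 1, 0, 0, 0, 0],
    [0, 0.8, 0, 0, 0, 0],
    [0, 0.2, 0, 0, 0, 0],
    [0, 0, 0, 0, 0, 0],
    [0, 0, 0, 0, 0, 0],
    [0, 0, 0, 0, 0, 0],
  ],
)

```text
t: 7.2
eef_pos: [0.5116, 0.0678, 0.3437]
tcp_rot: [0.692, 0.146, -0.146, -0.692]
wrist_force: [-0.1, 0.3, -0.7]
opening: 0.209
```

```bash
python3 - <<'E'
from h import *
s,R=st(); snap('wrist','pics/w6.png',(295,165,350,215),12)
E
```

```text
t 7.2 pos [0.5116 0.0678 0.3437] F [-0.1  0.3 -0.7] M [-0.04  0.02 -0.02] open 0.209
[[0.9145, 0.0006, -0.4045], [0.4045, -0.0001, 0.9145], [0.0006, -1.0, -0.0003]]
```

View pics/w6.png

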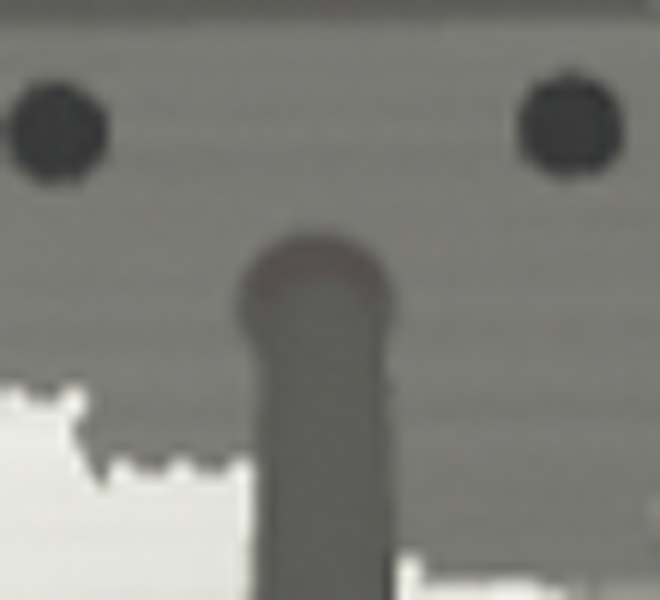

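```bash
python3 - <<'E'
from tipcalc import *
print('tip',tool(321.4,192.5,.2024),'hole',tool(321.04,190.04,.3437-.136))
E
```

```text
tip [  0.27773106 202.4         -2.19715608] hole [-5.45282935e-02  2.07700000e+02 -1.45502872e+00]
```

Call:
carry_out(
  steps=[
    [-0.03, 0.2, 0.05, 0, 0, 0],
    [0, 0.2, 0, 0, 0, 0],
    [0, 0.1, 0, 0, 0, 0],
    [0, 0.1, 0, 0, 0, 0],
    [0, 0, 0, 0, 0, 0],
    [0, 0, 0, 0, 0, 0],
  ],
)

```text
t: 7.75
eef_pos: [0.511, 0.0681, 0.3372]
tcp_rot: [-0.692, -0.146, 0.146, 0.692]
wrist_force: [0.3, 0.4, -0.9]
opening: 0.215
```

Call:
carry_out(
  steps=[
    [0, 0.1, 0, 0, 0, 0],
    [0, 0, 0, 0, 0, 0],
  ],
)

```text
t: 7.92
eef_pos: [0.511, 0.0681, 0.3362]
tcp_rot: [-0.692, -0.146, 0.146, 0.692]
wrist_force: [0.3, 0.3, -0.8]
opening: 0.209
```

Call:
carry_out(
  steps=[
    [0, 0.1, 0, 0, 0, 0],
    [0, 0.1, 0, 0, 0, 0],
    [0, 0, 0, 0, 0, 0],
  ],
)

```text
t: 8.17
eef_pos: [0.5109, 0.0681, 0.334]
tcp_rot: [-0.692, -0.146, 0.146, 0.692]
wrist_force: [0.5, -0.0, -1.3]
opening: 0.212
```

```bash
python3 - <<'E'
from h import *
s,R=st(); snap('wrist','pics/w7.png',(295,165,350,215),12)
E
```

```text
t 8.17 pos [0.5109 0.0681 0.334 ] F [ 0.5 -0.  -1.3] M [-0.1   0.05 -0.02] open 0.212
[[0.9145, -0.0004, -0.4045], [0.4045, 0.0, 0.9145], [-0.0004, -1.0, 0.0002]]
```

View pics/w7.png

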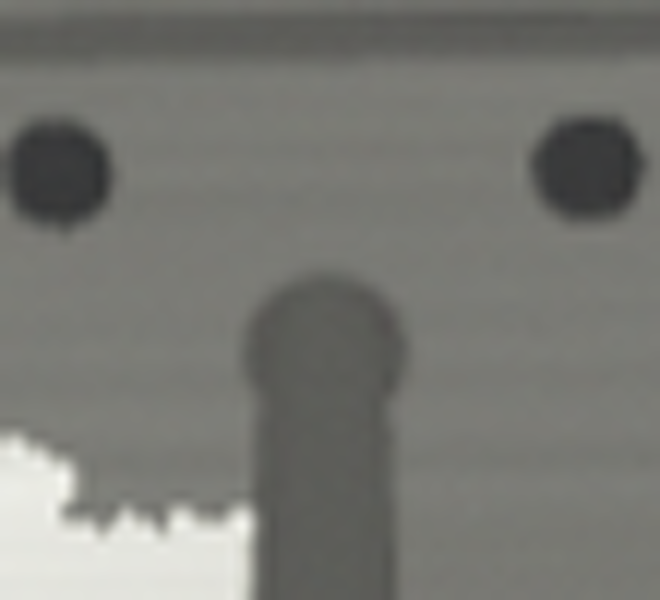

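Call:
carry_out(
  steps=[
    [0, 0.2, 0, 0, 0, 0],
    [0, 0.2, 0, 0, 0, 0],
    [0, 0.2, 0, 0, 0, 0],
    [0, 0.2, 0, 0, 0, 0],
    [0, 0.2, 0, 0, 0, 0],
    [0, 0, 0, 0, 0, 0],
  ],
)

```text
t: 8.72
eef_pos: [0.5108, 0.0681, 0.3237]
tcp_rot: [-0.692, -0.146, 0.147, 0.692]
wrist_force: [0.1, -0.3, -0.5]
opening: 0.211
```

Call:
carry_out(
  steps=[
    [0, 0.2, 0, 0, 0, 0],
    [0, 0.2, 0, 0, 0, 0],
    [0, 0.2, 0, 0, 0, 0],
    [0, 0.2, 0, 0, 0, 0],
    [0, 0.2, 0, 0, 0, 0],
    [0, 0, 0, 0, 0, 0],
  ],
)

```text
t: 9.22
eef_pos: [0.5108, 0.0681, 0.3137]
tcp_rot: [-0.692, -0.146, 0.146, 0.692]
wrist_force: [-0.6, -0.0, -1.4]
opening: 0.215
```

Call:
carry_out(
  steps=[
    [0, 0.2, 0, 0, 0, 0],
    [0, 0.2, 0, 0, 0, 0],
    [0, 0.2, 0, 0, 0, 0],
    [0, 0.2, 0, 0, 0, 0],
    [0, 0.2, 0, 0, 0, 0],
    [0, 0, 0, 0, 0, 0],
  ],
)

```text
t: 9.72
eef_pos: [0.5108, 0.0681, 0.3037]
tcp_rot: [-0.692, -0.146, 0.146, 0.692]
wrist_force: [0.1, -0.2, -2.1]
opening: 0.21
```

Call:
carry_out(
  steps=[
    [0, 0.1, 0, 0, 0, 0],
    [0, 0.1, 0, 0, 0, 0],
    [0, 0.1, 0, 0, 0, 0],
  ],
)

```text
t: 9.97
eef_pos: [0.511, 0.0681, 0.3013]
tcp_rot: [0.692, 0.146, -0.146, -0.692]
wrist_force: [0.9, -0.1, -1.0]
opening: 0.212
```

Call:
carry_out(
  steps=[
    [0, 0.1, 0, 0, 0, 0],
    [0, 0.1, 0, 0, 0, 0],
  ],
)

```text
t: 10.13
eef_pos: [0.5113, 0.068, 0.3002]
tcp_rot: [0.692, 0.147, -0.146, -0.692]
wrist_force: [-1.3, 0.4, 7.6]
opening: 0.212
```

Call:
carry_out(
  steps=[
    [0, 0.1, 0, 0, 0, 0],
    [0, 0.1, 0, 0, 0, 0],
  ],
)

```text
t: 10.3
eef_pos: [0.5115, 0.068, 0.299]
tcp_rot: [0.692, 0.147, -0.145, -0.692]
wrist_force: [-1.4, -0.2, 6.0]
opening: 0.211
```

Call:
carry_out(
  steps=[
    [0, 0.1, 0, 0, 0, 0],
    [0, 0.1, 0, 0, 0, 0],
  ],
)

```text
t: 10.47
eef_pos: [0.5115, 0.068, 0.297]
tcp_rot: [0.692, 0.147, -0.145, -0.692]
wrist_force: [-2.6, -0.8, 7.3]
opening: 0.212
```

Call:
carry_out(
  steps=[
    [0, 0.1, 0, 0, 0, 0],
    [0, 0.1, 0, 0, 0, 0],
  ],
)

```text
t: 10.63
eef_pos: [0.5115, 0.0681, 0.295]
tcp_rot: [0.692, 0.147, -0.146, -0.692]
wrist_force: [-2.4, 0.5, 6.2]
opening: 0.208
```

Call:
carry_out(
  steps=[
    [0, 0.1, 0, 0, 0, 0],
    [0, 0.1, 0, 0, 0, 0],
  ],
)

```text
t: 10.8
eef_pos: [0.5115, 0.068, 0.293]
tcp_rot: [0.692, 0.147, -0.146, -0.692]
wrist_force: [-2.6, 0.8, 6.4]
opening: 0.211
```

Call:
carry_out(
  steps=[
    [0, 0.1, 0, 0, 0, 0],
    [0, 0.1, 0, 0, 0, 0],
    [0, 0.1, 0, 0, 0, 0],
    [0, 0.1, 0, 0, 0, 0],
  ],
)

```text
t: 11.13
eef_pos: [0.5115, 0.068, 0.289]
tcp_rot: [0.692, 0.147, -0.146, -0.692]
wrist_force: [-2.4, -0.1, 7.5]
opening: 0.212
```

Call:
carry_out(
  steps=[
    [0, 0.1, 0, 0, 0, 0],
    [0, 0.1, 0, 0, 0, 0],
    [0, 0.1, 0, 0, 0, 0],
    [0, 0.1, 0, 0, 0, 0],
  ],
)

```text
t: 11.47
eef_pos: [0.5114, 0.068, 0.2849]
tcp_rot: [0.692, 0.147, -0.146, -0.692]
wrist_force: [-1.8, -0.4, 5.9]
opening: 0.212
```

Call:
carry_out(
  steps=[
    [0, 0.1, 0, 0, 0, 0],
    [0, 0.1, 0, 0, 0, 0],
    [0, 0.1, 0, 0, 0, 0],
    [0, 0.1, 0, 0, 0, 0],
  ],
)

```text
t: 11.8
eef_pos: [0.5114, 0.0681, 0.2806]
tcp_rot: [0.692, 0.147, -0.146, -0.692]
wrist_force: [-1.7, 0.5, 4.3]
opening: 0.209
```

Call:
carry_out(
  steps=[
    [0, 0.1, 0, 0, 0, 0],
    [0, 0.1, 0, 0, 0, 0],
    [0, 0.1, 0, 0, 0, 0],
    [0, 0.1, 0, 0, 0, 0],
  ],
)

```text
t: 12.13
eef_pos: [0.5107, 0.0681, 0.2746]
tcp_rot: [-0.692, -0.146, 0.146, 0.692]
wrist_force: [-0.4, -0.1, -1.9]
opening: 0.213
```

Call:
carry_out(
  steps=[
    [0, 0.15, 0, 0, 0, 0],
    [0, 0.15, 0, 0, 0, 0],
    [0, 0.15, 0, 0, 0, 0],
    [0, 0.15, 0, 0, 0, 0],
    [0, 0.15, 0, 0, 0, 0],
    [0, 0.15, 0, 0, 0, 0],
    [0, 0, 0, 0, 0, 0],
    [0, 0, 0, 0, 0, 0],
  ],
)

```text
t: 12.8
eef_pos: [0.5109, 0.0681, 0.2662]
tcp_rot: [-0.692, -0.146, 0.146, 0.692]
wrist_force: [-0.1, -0.3, -0.6]
opening: 0.209
```

```bash
python3 - <<'E'
from h import *
s,R=st(); snap('scene','pics/s2.png',(320,120,430,270),4); print(imaging.look_for('scene','slug_center'))
E
```

```text
t 12.8 pos [0.5109 0.0681 0.2662] F [-0.1 -0.3 -0.6] M [-0.03  0.1  -0.01] open 0.209
[[0.9146, -0.0002, -0.4044], [0.4044, 0.0, 0.9146], [-0.0002, -1.0, 0.0001]]
[{'at': [0.5031, 0.0518, 0.0258], 'conf': 0.51}]
```

View pics/s2.png

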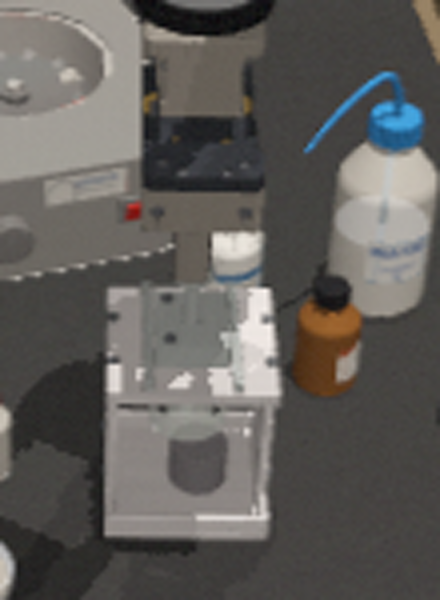

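Call:
carry_out(
  steps=[
    [0, -0.5, 0, 0, 0, 0],
    [0, -0.8, 0, 0, 0, 0],
    [0, -0.8, 0, 0, 0, 0],
    [0, -0.8, 0, 0, 0, 0],
    [0, -0.8, 0, 0, 0, 0],
    [0, -0.8, 0, 0, 0, 0],
    [0, -0.8, 0, 0, 0, 0],
    [0, -0.8, 0, 0, 0, 0],
    [0, -0.8, 0, 0, 0, 0],
    [0, -0.8, 0, 0, 0, 0],
    [0, -0.8, 0, 0, 0, 0],
    [0, -0.8, 0, 0, 0, 0],
    [0, -0.8, 0, 0, 0, 0],
    [0, -0.3, 0, 0, 0, 0],
    [0, 0, 0, 0, 0, 0],
    [0, 0, 0, 0, 0, 0],
  ],
)

```text
t: 14.23
eef_pos: [0.511, 0.0681, 0.3702]
tcp_rot: [-0.692, -0.146, 0.146, 0.692]
wrist_force: [-0.2, 0.3, -0.8]
opening: 0.208
```

```bash
python3 - <<'E'
from h import *
x=np.array([[.9145,.4045,0],[0,0,-1],[-.4045,.9145,0]]).T
plan([.5191,.344,.37],x); snap('wrist','pics/w8.png',(240,110,400,230),5)
E
```

```text
t 14.23 pos [0.511  0.0681 0.3702] F [-0.2  0.3 -0.8] M [-0.03 -0.    0.01] open 0.208
[[0.9145, -0.0001, -0.4045], [0.4045, -0.0, 0.9145], [-0.0001, -1.0, 0.0]]
shift cm (current tool axes) [1.19e+01 2.00e-02 2.49e+01] rotvec deg [-0.   -0.   -0.01]
```

View pics/w8.png

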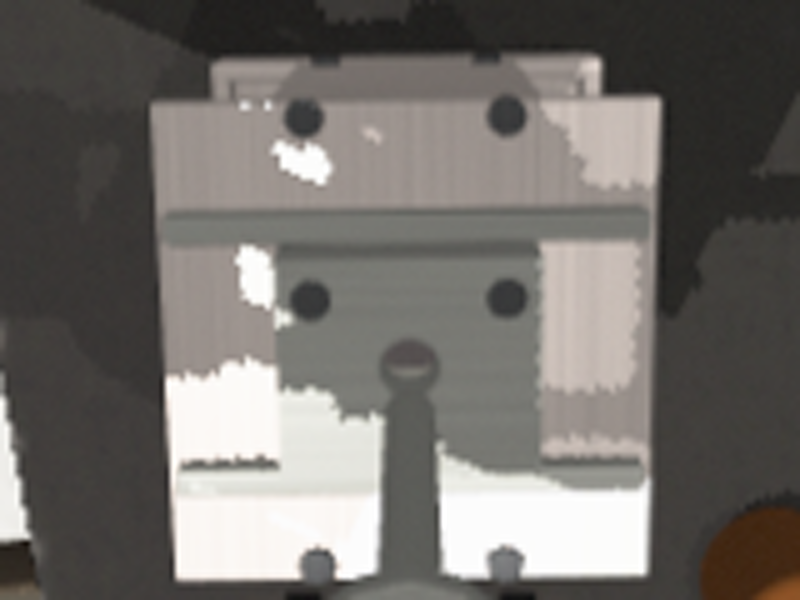

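The plug is out and the rod hasn't shifted in the hand. Back to the stand.

Call:
carry_out(
  steps=[
    [0.6, 0, 1.2, 0, 0, 0],
    [1.2, 0, 2.5, 0, 0, 0],
    [1.2, 0, 2.5, 0, 0, 0],
    [1.2, 0, 2.5, 0, 0, 0],
    [1.2, 0, 2.5, 0, 0, 0],
    [1.2, 0, 2.5, 0, 0, 0],
    [1.2, 0, 2.5, 0, 0, 0],
    [1.2, 0, 2.5, 0, 0, 0],
    [1.2, 0, 2.5, 0, 0, 0],
    [1.2, 0, 2.5, 0, 0, 0],
    [0.5, 0, 1.2, 0, 0, 0],
    [0, 0, 0, 0, 0, 0],
    [0, 0, 0, 0, 0, 0],
    [0, 0, 0, 0, 0, 0],
  ],
)

```text
t: 15.45
eef_pos: [0.5192, 0.3428, 0.37]
tcp_rot: [0.692, 0.146, -0.146, -0.692]
wrist_force: [-0.1, -0.3, -0.7]
opening: 0.214
```

```bash
python3 - <<'E'
from h import *
x=np.array([[.9145,.4045,0],[0,0,-1],[-.4045,.9145,0]]).T
plan([.5191,.344,.37],x); snap('wrist','pics/w9.png',(295,155,350,205),12)
E
```

```text
t 15.45 pos [0.5192 0.3428 0.37  ] F [-0.1 -0.3 -0.7] M [-0.07  0.01 -0.05] open 0.214
[[0.9149, -0.0005, -0.4037], [0.4037, -0.001, 0.9149], [-0.0009, -1.0, -0.0007]]
shift cm (current tool axes) [ 0.03 -0.    0.11] rotvec deg [ 0.04 -0.05 -0.05]
```

View pics/w9.png

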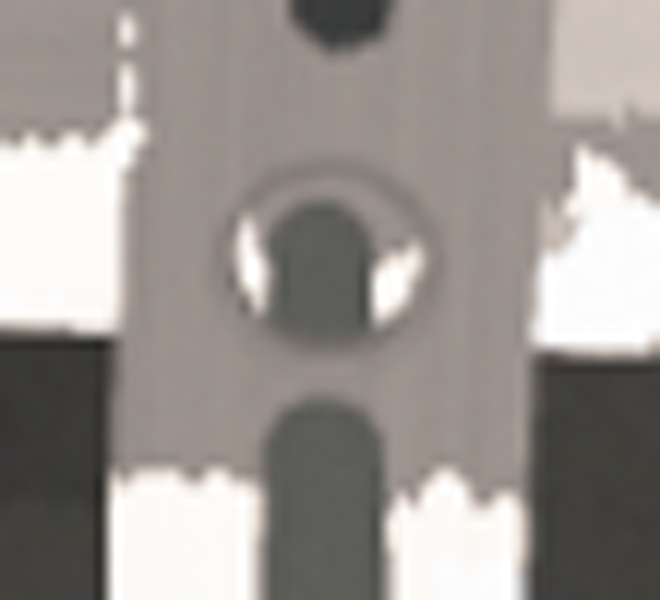

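```bash
python3 - <<'E'
from tipcalc import *
print('tip',tool(321.5,192.4,.2024),'hole',tool(321.9,175.9,.37-.118))
E
```

```text
tip [  0.36581236 202.4         -2.10484183] hole [  0.70269838 252.           0.90421328]
```

```bash
python3 - <<'E'
from tipcalc import *
im=cv2.imread('pics/w4_full.png')
print(tool(322.3,100+449/2.4,.0465), 'w1 handle top vs TCP was +z?')
E
```

```text
[ 0.93616614 46.5         0.8758133 ] w1 handle top vs TCP was +z?
```

Call:
carry_out(
  steps=[
    [0.03, 1, 0.23, 0, 0, 0],
    [0, 1.3, 0, 0, 0, 0],
    [0, 1.0, 0, 0, 0, 0],
    [0, 0.5, 0, 0, 0, 0],
    [0, 0, 0, 0, 0, 0],
    [0, 0, 0, 0, 0, 0],
    [0, 0, 0, 0, 0, 0],
  ],
)

```text
t: 16.08
eef_pos: [0.5186, 0.3462, 0.3327]
tcp_rot: [-0.692, -0.146, 0.146, 0.692]
wrist_force: [0.7, -0.1, -1.1]
opening: 0.209
```

```bash
python3 - <<'E'
from h import *
st(); snap('wrist','pics/w10.png',(295,155,350,205),12)
E
```

```text
t 16.08 pos [0.5186 0.3462 0.3327] F [ 0.7 -0.1 -1.1] M [-0.11 -0.   -0.01] open 0.209
[[0.9145, 0.0007, -0.4045], [0.4045, 0.0003, 0.9145], [0.0007, -1.0, -0.0]]
```

View pics/w10.png

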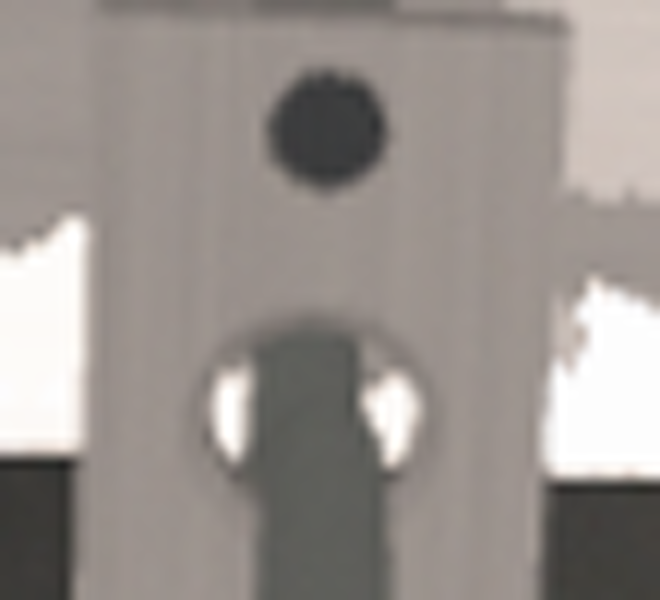

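Call:
carry_out(
  steps=[
    [0, 0.4, 0, 0, 0, 0],
    [0, 0.4, 0, 0, 0, 0],
    [0, 0.3, 0, 0, 0, 0],
    [0, 0.2, 0, 0, 0, 0],
    [0, 0.2, 0, 0, 0, 0],
    [0, 0.2, 0, 0, 0, 0],
    [0, 0.2, 0, 0, 0, 0],
    [0, 0, 0, 0, 0, 0],
  ],
)

```text
t: 16.8
eef_pos: [0.5183, 0.3461, 0.3127]
tcp_rot: [0.692, 0.146, -0.146, -0.692]
wrist_force: [-0.7, 0.0, -0.8]
opening: 0.213
```

Call:
carry_out(
  steps=[
    [0, 0.4, 0, 0, 0, 0],
    [0, 0.4, 0, 0, 0, 0],
    [0, 0.4, 0, 0, 0, 0],
    [0, 0, 0, 0, 0, 0],
  ],
)

```text
t: 17.13
eef_pos: [0.518, 0.346, 0.2999]
tcp_rot: [0.692, 0.145, -0.147, -0.692]
wrist_force: [0.4, -0.9, -2.0]
opening: 0.21
```

```bash
python3 - <<'E'
from h import *
st(); snap('wrist','pics/w11.png',(265,140,385,240),6)
E
```

```text
t 17.13 pos [0.518  0.346  0.2999] F [ 0.4 -0.9 -2. ] M [-0.07  0.   -0.05] open 0.21
[[0.9146, -0.002, -0.4045], [0.4045, -0.0008, 0.9146], [-0.0021, -1.0, 0.0001]]
```

View pics/w11.png

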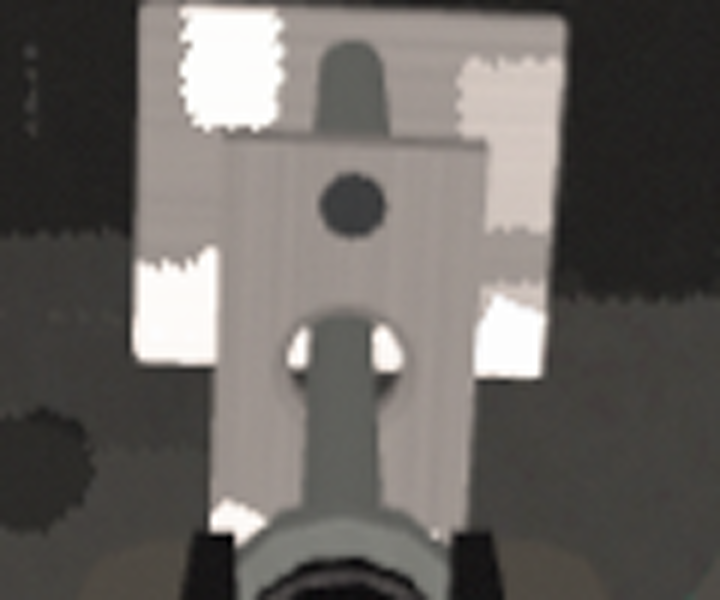

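Call:
carry_out(
  steps=[
    [0, 0.8, 0, 0, 0, 0],
    [0, 0.8, 0, 0, 0, 0],
    [0, 0.8, 0, 0, 0, 0],
    [0, 0.8, 0, 0, 0, 0],
    [0, 0.8, 0, 0, 0, 0],
    [0, 0.8, 0, 0, 0, 0],
    [0, 0.8, 0, 0, 0, 0],
    [0, 0.8, 0, 0, 0, 0],
    [0, 0.8, 0, 0, 0, 0],
    [0, 0.5, 0, 0, 0, 0],
    [0, 0.3, 0, 0, 0, 0],
    [0, 0, 0, 0, 0, 0],
    [0, 0, 0, 0, 0, 0],
  ],
)

```text
t: 18.27
eef_pos: [0.5185, 0.3462, 0.2214]
tcp_rot: [-0.692, -0.146, 0.146, 0.692]
wrist_force: [-0.4, -0.9, -0.7]
opening: 0.209
```

Call:
carry_out(
  steps=[
    [0, 0.1, 0, 0, 0, 0],
    [0, 0.1, 0, 0, 0, 0],
    [0, 0, 0, 0, 0, 0],
  ],
)

```text
t: 18.52
eef_pos: [0.5185, 0.3462, 0.2195]
tcp_rot: [-0.692, -0.146, 0.146, 0.692]
wrist_force: [-0.6, 0.5, -1.4]
opening: 0.213
```

Call:
carry_out(
  steps=[
    [0, 0.1, 0, 0, 0, 0],
    [0, 0.1, 0, 0, 0, 0],
    [0, 0, 0, 0, 0, 0],
  ],
)

```text
t: 18.77
eef_pos: [0.5183, 0.3462, 0.2171]
tcp_rot: [0.692, 0.146, -0.146, -0.692]
wrist_force: [-0.6, -0.6, -1.2]
opening: 0.21
```

Call:
carry_out(
  steps=[
    [0, 0.1, 0, 0, 0, 0],
    [0, 0.1, 0, 0, 0, 0],
    [0, 0, 0, 0, 0, 0],
  ],
)

```text
t: 19.02
eef_pos: [0.5185, 0.3462, 0.2154]
tcp_rot: [-0.692, -0.146, 0.146, 0.692]
wrist_force: [-0.7, 0.1, -0.1]
opening: 0.21
```

Call:
carry_out(
  steps=[
    [0, 0.05, 0, 0, 0, 0],
    [0, 0, 0, 0, 0, 0],
  ],
)

```text
t: 19.18
eef_pos: [0.5185, 0.3462, 0.2154]
tcp_rot: [0.692, 0.146, -0.146, -0.692]
wrist_force: [-2.4, -0.7, 2.8]
opening: 0.215
```

Call:
carry_out(
  steps=[
    [0, 0, 0, 0, 0, 0],
    [0, 0, 0, 0, 0, 0],
    [0, 0, 0, 0, 0, 0],
    [0, 0, 0, 0, 0, 0],
    [0, 0, 0, 0, 0, 0],
    [0, 0, 0, 0, 0, 0],
  ],
  grip=-0.2,
)

```text
t: 19.68
eef_pos: [0.5184, 0.3462, 0.2147]
tcp_rot: [0.692, 0.146, -0.146, -0.692]
wrist_force: [0.1, -0.0, -0.8]
opening: 0.592
```

```bash
python3 - <<'E'
from h import *
st(); snap('wrist','pics/w12.png',(220,150,440,400),2.4)
E
```

```text
t 19.68 pos [0.5184 0.3462 0.2147] F [ 0.1 -0.  -0.8] M [-0.01  0.01  0.04] open 0.592
[[0.9146, -0.0, -0.4045], [0.4045, -0.0, 0.9146], [-0.0, -1.0, -0.0]]
```

View pics/w12.png

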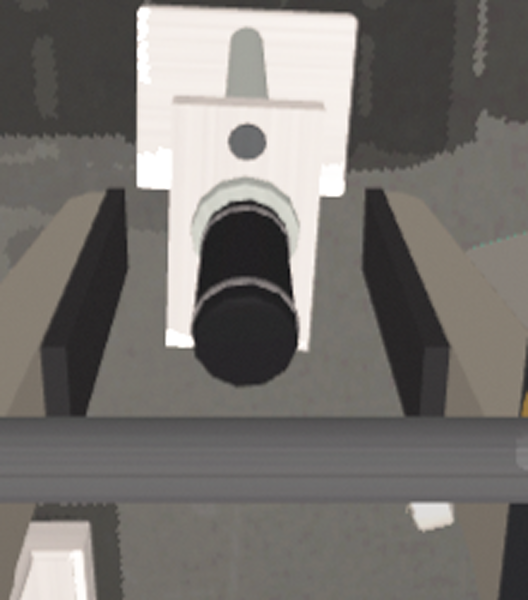

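Released; the rod hangs on its collar between the open fingers. I'll retreat upward and check.

Call:
carry_out(
  steps=[
    [0, -0.5, 0, 0, 0, 0],
    [0, -1.5, 0, 0, 0, 0],
    [0, -2, 0, 0, 0, 0],
    [0, -2, 0, 0, 0, 0],
    [0, -2, 0, 0, 0, 0],
    [0, -2, 0, 0, 0, 0],
    [0, -2, 0, 0, 0, 0],
    [0, -1, 0, 0, 0, 0],
    [0, 0, 0, 0, 0, 0],
    [0, 0, 0, 0, 0, 0],
  ],
)

```text
t: 20.57
eef_pos: [0.5185, 0.3462, 0.3448]
tcp_rot: [-0.692, -0.146, 0.146, 0.692]
wrist_force: [0.4, -0.2, -1.0]
opening: 0.602
```

```bash
python3 - <<'E'
from h import *
st(); snap('wrist','pics/w13.png',(280,115,380,225),5.4); snap('scene','pics/s3.png',(200,110,440,270),3.3)
print(imaging.look_for('wrist','rod_grip')[:2],imaging.look_for('scene','slug_center')[:2])
E
```

```text
t 20.57 pos [0.5185 0.3462 0.3448] F [ 0.4 -0.2 -1. ] M [-0.08  0.07 -0.01] open 0.602
[[0.9145, 0.0005, -0.4045], [0.4045, 0.0002, 0.9145], [0.0006, -1.0, -0.0]]
[{'at': [0.4152, 0.2623, 0.1326], 'conf': 0.92}, {'at': [0.5162, 0.3432, 0.1692], 'conf': 0.77}] [{'at': [0.5685, 0.4602, 0.0378], 'conf': 0.63}, {'at': [0.501, 0.0529, 0.03], 'conf': 0.44}]
```

View pics/w13.png

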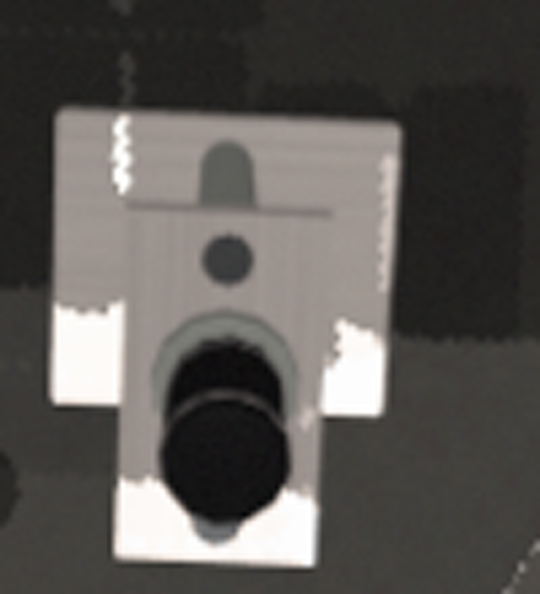

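View pics/s3.png

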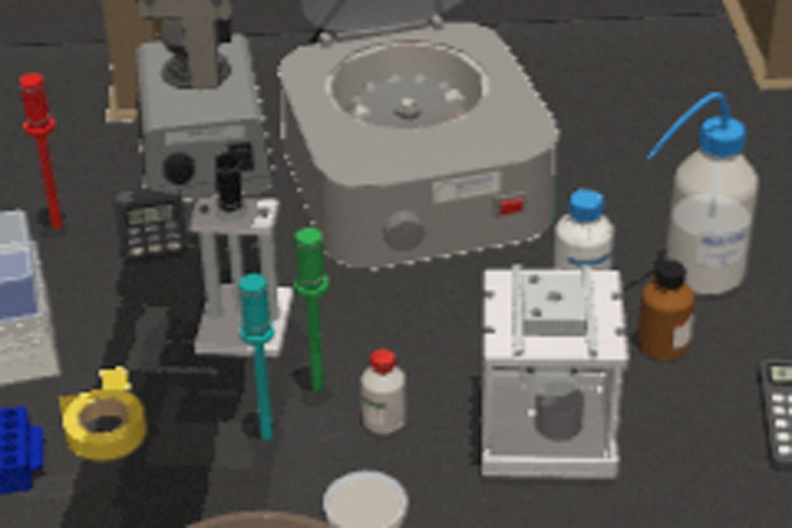

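The rod hangs upright in the stand on its collar. The plug lies in the tray and the bystanders haven't moved, so I'm handing in.

```bash
python3 - <<'E'
from bench import r
print(r.finish_job())
E
```

```text
the job is handed in; nothing more can be done
None
```

I took the black rod from its stand, aligned its tip with the guide hole using the wrist camera, and pushed the plug out of the tube into the jig's tray. Then I hung the rod back in its stand, opened the gripper, raised it clear, and handed the job in at about 20.7 s of the 72 s allowed. No verdict was reported.

- **Guide hole:** the tip went in on the first try with no noticeable contact force, so no feeling around was needed.
- **Push force:** the wrist force read about 6–8 N at the call ends while pushing, and fell to about zero when the plug dropped.
- **Plug:** the last scene picture shows it standing in the tray. The network put it at (0.501, 0.053), near the jig's axis at about (0.511, 0.066). In that last look it also reported a false plug at (0.57, 0.46) with a higher confidence; the picture shows the plug in the tray, so I ignored that.
- **Rod:** the last wrist picture shows its collar on the stand's plate and the rod upright. I did not measure its tilt. I set it down about 2 mm from where I gripped it, because the tip looked about 2 mm off the hand's centre line. That could be camera calibration or how the rod hung in its 16 mm hole at the start.
- **Bystanders:** those visible in the last scene picture look unmoved. I judged this by eye rather than measuring it.

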